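Pack the hand-tool tray under the swing-arm lamp

TASK

Pack the service tool tray for the repair bench: first, before you take any screwdriver, swing the lamp's arm well aside so that its head is no longer above the tray; then pull every screwdriver out of the upright rack and lay it down flat inside the tray, wholly within its walls, and lay the spanner in with them. When all the tools are in, swing the lamp back so that its head is over the tray again for the check, let go, and leave the other things on the bench where they are.

Things in the scene. Friction and masses are not known exactly. Their poses are not given: they have to be found in the camera images.
- rack: plywood screwdriver rack fixed to the table, 70 x 250 mm, top face 95 mm high; origin under its centre. Four open sockets 10 mm square in a row along its own y, at y = -99, -33, +33, +99 mm; the top plate is 14 mm thick and open beneath, so a driver comes out after rising 75 mm
- driver1: screwdriver, 90 g: shank 7 mm thick, z = 0 to 75 mm, and black eight-sided handle 26 mm across flats, z = 75 to 165 mm. Origin: the blade tip; own z runs along it to the handle end; flats face own x, y and the diagonals. It starts upright in a rack socket, handle up, tip 20 mm over the table, own x within 0.1 rad of the rack's x. Lying, it tilts a few degrees. None from the start: absent
- driver2: same as driver1
- driver3: same as driver1
- driver4: same as driver1
- driver1_end (a point): centre of the handle end of driver1 (165 mm from its tip)
- driver2_end (a point): centre of the handle end of driver2 (165 mm from its tip)
- driver3_end (a point): centre of the handle end of driver3 (165 mm from its tip)
- driver4_end (a point): centre of the handle end of driver4 (165 mm from its tip)
- spanner: flat steel spanner lying loose on the bench in front of the rack, 150 mm long, 140 g: straight bar 14 mm wide and 8 mm thick, round eye 28 mm wide at its -x end, open jaw 30 mm wide at its +x end; origin under its middle, own x along it, z up
- spanner_jaw (a point): tip of the spanner's open jaw (75 mm from its middle)
- spanner_eye (a point): far edge of the spanner's eye (75 mm from its middle)
- tray: open grey metal tool tray, loose, 0.9 kg, 270 (own x) x 260 (own y) mm outside, walls 5 mm thick and 28 mm high, floor 5 mm thick; origin under its centre
- lamp_arm (a joint): swing of the bench lamp's level arm about its upright post, rad; range -0.5 to 1.3. Starts near 0, head over the tray; grows as the arm swings clockwise seen from above, the head leaving the tray towards the robot's left. Stiff (0.25 N m), stays where left
- lamp_hinge (a point): point on the axis of the lamp's post, level with lamp_grip, 0.285 m over the table; the lamp's foot is a disc 110 mm across, fixed to the table
- lamp_grip (a point): lamp handle's grip point, 0.285 m high: a black upright round peg 18 mm thick on the arm's free end, 0.282 m from the hinge axis, top at 0.310 m, rising 63 mm above the arm's top (0.247 m). Right below it is the lamp's flat white round head, 110 mm across, underside 0.21 m over the table
- tape: bystander, loose: roll of paper tape lying flat, 90 mm across, 24 high; origin at its underside
- gear: bystander, loose: white plastic pulley, 60 mm across, 26 high; origin at its underside
- pencup: bystander, loose: round grey pen cup, 72 mm across, 95 high, pens fixed in it reach 150 mm; origin at its underside
- carton: bystander, loose: closed cardboard carton 70 x 120 x 70 high; origin at its underside
- roller: bystander, loose: black rubber feed roller between two grey end blocks, 112 mm long, 30 high; origin at its underside
Mind the look-alikes: they are no part of the job. Leave any red look-alike of the driver1 alone.

How it is judged (in metres and radians):
On the way, in this order (a step that is already met when the one before it is completed fails the run):
1. the lamp is swung aside of the tray while every screwdriver is still in the rack (horizontal distance between lamp_grip and tray above 0.17 m and distance of each of driver1, driver2, driver3, driver4 from where it was at the start of the episode below 0.03 m), for 0.2 s.
2. every screwdriver and the spanner lie flat and wholly inside the tray, the lamp still aside (horizontal distance between lamp_grip and tray above 0.14 m and angle between driver1's own z axis and vertical between 1.25 and 1.89 rad and x of driver1 in the frame of tray between -0.135 and 0.135 m and y of driver1 in the frame of tray between -0.13 and 0.13 m and z of each of driver1, driver1_end, driver2, driver2_end, driver3, driver3_end, driver4, driver4_end, spanner_jaw, spanner_eye in the frame of tray below 0.07 m and x of driver1_end in the frame of tray between -0.135 and 0.135 m and y of driver1_end in the frame of tray between -0.13 and 0.13 m and angle between driver2's own z axis and vertical between 1.25 and 1.89 rad and x of driver2 in the frame of tray between -0.135 and 0.135 m and y of driver2 in the frame of tray between -0.13 and 0.13 m and x of driver2_end in the frame of tray between -0.135 and 0.135 m and y of driver2_end in the frame of tray between -0.13 and 0.13 m and angle between driver3's own z axis and vertical between 1.25 and 1.89 rad and x of driver3 in the frame of tray between -0.135 and 0.135 m and y of driver3 in the frame of tray between -0.13 and 0.13 m and x of driver3_end in the frame of tray between -0.135 and 0.135 m and y of driver3_end in the frame of tray between -0.13 and 0.13 m and angle between driver4's own z axis and vertical between 1.25 and 1.89 rad and x of driver4 in the frame of tray between -0.135 and 0.135 m and y of driver4 in the frame of tray between -0.13 and 0.13 m and x of driver4_end in the frame of tray between -0.135 and 0.135 m and y of driver4_end in the frame of tray between -0.13 and 0.13 m and (angle between spanner's own z axis and vertical below 0.32 rad or angle between spanner's own z axis and vertical above 2.82 rad) and x of spanner_jaw in the frame of tray between -0.135 and 0.135 m and y of spanner_jaw in the frame of tray between -0.13 and 0.13 m and x of spanner_eye in the frame of tray between -0.135 and 0.135 m and y of spanner_eye in the frame of tray between -0.13 and 0.13 m), for 0.3 s.
At the end, for the whole second after the job is handed in: Each screwdriver present and the spanner are at rest in the tray, within 18 degrees of level, both ends inside its outline and under 70 mm above its base; the lamp head's centre is above the tray, the arm still. (Aside: head centre over 170 mm from tray centre, from above.) (angle between driver1's own z axis and vertical between 1.25 and 1.89 rad and x of driver1 in the frame of tray between -0.135 and 0.135 m and y of driver1 in the frame of tray between -0.13 and 0.13 m and z of each of driver1, driver1_end, driver2, driver2_end, driver3, driver3_end, driver4, driver4_end, spanner_jaw, spanner_eye in the frame of tray below 0.07 m and x of driver1_end in the frame of tray between -0.135 and 0.135 m and y of driver1_end in the frame of tray between -0.13 and 0.13 m and angle between driver2's own z axis and vertical between 1.25 and 1.89 rad and x of driver2 in the frame of tray between -0.135 and 0.135 m and y of driver2 in the frame of tray between -0.13 and 0.13 m and x of driver2_end in the frame of tray between -0.135 and 0.135 m and y of driver2_end in the frame of tray between -0.13 and 0.13 m and angle between driver3's own z axis and vertical between 1.25 and 1.89 rad and x of driver3 in the frame of tray between -0.135 and 0.135 m and y of driver3 in the frame of tray between -0.13 and 0.13 m and x of driver3_end in the frame of tray between -0.135 and 0.135 m and y of driver3_end in the frame of tray between -0.13 and 0.13 m and angle between driver4's own z axis and vertical between 1.25 and 1.89 rad and x of driver4 in the frame of tray between -0.135 and 0.135 m and y of driver4 in the frame of tray between -0.13 and 0.13 m and x of driver4_end in the frame of tray between -0.135 and 0.135 m and y of driver4_end in the frame of tray between -0.13 and 0.13 m and (angle between spanner's own z axis and vertical below 0.32 rad or angle between spanner's own z axis and vertical above 2.82 rad) and x of spanner_jaw in the frame of tray between -0.135 and 0.135 m and y of spanner_jaw in the frame of tray between -0.13 and 0.13 m and x of spanner_eye in the frame of tray between -0.135 and 0.135 m and y of spanner_eye in the frame of tray between -0.13 and 0.13 m and linear speed of each of driver1, driver2, driver3, driver4, spanner below 0.02 m/s and x of lamp_grip in the frame of tray between -0.135 and 0.135 m and y of lamp_grip in the frame of tray between -0.13 and 0.13 m and velocity of joint lamp_arm between -0.05 and 0.05 rad/s and angle between tray's own z axis and vertical below 0.1 rad); the robot touches nothing.
It fails at once if a bystander is pushed more than 50 mm from its place (distance of any of tape, gear, pencup, carton, roller from where it was at the start of the episode above 0.05 m).
Of driver1, driver2, driver3, driver4 only 3 to 4 are there at a start; the rules pass over those that are not, and their reading is None.
At some moment in a run one of tray, spanner may be knocked a few centimetres aside while the robot is not near it.
Once in a run the grip may slacken for a moment while it holds something.
It also fails if it takes over 200 s, if anything falls off the work surface, if the arm or the gripper's body presses on something with over 40 N, if the wrist force passes 120 N, or if a joint passes its speed limit or range.

ROBOT

A 7-joint arm with a two-finger parallel gripper is mounted at the origin on the work surface. World frame = base frame: x ahead of the robot, y to its left, z up, the work surface at z = 0. Lengths are in mm, angles in rad, forces in N, time in s.
With the tool pointing down it reaches from about 425 to 925 mm from the base axis. Payload 6.8 kg.
Tool frame: the origin (TCP) lies between the finger pads; the fingertips stand 8 mm ahead of it and the grasp point (between the pads) lies 11 mm behind it; z points along the fingers, y is the line along which they close (so a half turn about z gives the same grasp; the last joint's range is limited). The gripper opens to 85 mm and grips with 20 to 120 N. Pads are 22 mm wide; open, the fingers measure 114 mm over their backs; the gripper's body (76 mm by 85 mm) begins 54 mm behind the grasp point. The pads swing forward as they close: fully open they stand 13 mm farther back than shut.
Start: joints at [-1.26, 0.477, 0.022, 1.555, -0.011, 1.109, -0.083], TCP at [274.497, 616.684, 213.908] pointing down, gripper open.
Joint ranges: [-2.96, 2.96], [-0.34, 2.1], [-1.41, 1.46], [0.24, 2.44], [-1.37, 4.51], [0.17, 1.92], [-2.96, 2.96]. Speed limits (rad/s): [2.39, 2.39, 3.14, 3.14, 3.14, 3.14, 3.14].

INTERFACE

Orientations are given as [roll, pitch, yaw] about the fixed x, y, z axes, in that order (R = Rz(yaw) Ry(pitch) Rx(roll)).
In Python, from plant import reach, move_l, set_joints, gripper_to, dwell, inverse_kinematics, read_state, get_image, PlanningError, hand_in, spot_in, cut_out, landmark_of gives the robot as it stands. Calls block until the motion is done:
- reach(position, orientation): joint-space move of the TCP to a pose.
- move_l(position, rot=None, speed=150): straight line of the TCP; rot=None keeps the orientation; speed is the mean speed in mm/s.
- set_joints(angles): joint-space move.
- gripper_to(opening): finger opening in mm; the grip force is fixed at half the most; returns when the fingers have stopped.
- dwell(seconds).
- inverse_kinematics(position, orientation): joint angles nearest the present ones, or None.
- read_state(): the state.
- get_image(name): name is "side" or "top"; returns a dict with "img" (400x640x3 uint8, red, green, blue), "depth" (400x640 float32, mm along the optical axis (not along the pixel's ray), 0 where there is no reading), "fovy" (degrees; the focal length in pixels is half the picture's height over the tangent of half this angle, whatever the lens; pixels are square), "cx", "cy" (the principal point, pixels), "dist_coeffs" ([k1, k2, p1, p2, k3] as OpenCV has them; the pictures are not rectified), "rvec" (rotation vector, rad) and "tvec" (3), from world to camera coordinates, as OpenCV has them. Camera axes: x right, y down, z forward; pixel columns grow to the right and rows downward; lengths in mm; the calibration is good to about 2 mm. A picture is of the moment at which its call begins.
A pose or a line that the arm cannot do raises PlanningError and nothing moves.
- hand_in(): hands the job in; it is judged then, once.
Trained networks look in a picture, given as the dict that the camera call returned (one of the last four; its "shot" number tells which), for a name from the list of things; names that differ only in an ending like _2 or _b are one class to them, and where a whole thing is asked for, a point or a joint stands for the part that bears it (a point fixed in the world has none). Each returns a list of dicts, best first, with "conf" (0 to 1); they miss things now and then, are a little off and sometimes report something else, mostly with a low value. They report only what shows in the picture. A call takes as long as a camera call. They do not tell look-alikes from the thing itself.
- spot_in(query, picture): "box" ([left, top, right, bottom] in pixels, round what is visible of it).
- cut_out(query, picture): "pixels" (400x640 bool, what is visible of it) and "box" ([left, top, right, bottom] in pixels, round what is visible of it).
- landmark_of(query, picture): "centre" ([column, row] in pixels: a listed point, or the origin of a listed thing).
The state is a dict: "clock": time; "q": joint angles; "joint_vel": joint speeds; "joint_efforts": joint torques, N m; "position": TCP position; "ee_rot": TCP orientation; "wrist_force": force on the tool from outside, world axes, zero at the start; "moment": the same for the moment, N m; "opening": finger opening in mm; "grip_force": force on a finger pad.
Only numpy, scipy, OpenCV 4.12 (cv2) and the standard library are available. Lean on these libraries where they do the work, as an engineer would, in place of code of your own. Each camera call takes 0.05 s, during which the arm holds its last target. There are 200 camera calls.

## Working session

There is one attempt and no reset: what is moved stays moved. The work goes in short steps, each a Python script; the robot and the scene stay as the last script left them, time stands still between calls to the robot, and variables do not carry over. Pictures are saved under pics/ and viewed, at most 17 in all, crops included, and the job is handed in when it is done.

```bash
ls; mkdir -p pics
cat > h.py <<'E'
import numpy as np, cv2
from plant import *
def K(p):
    f=200/np.tan(np.radians(p["fovy"])/2); return np.array([[f,0,p["cx"]],[0,f,p["cy"]],[0,0,1]])
def ray(p,uv):
    R=cv2.Rodrigues(np.array(p["rvec"],float))[0]; t=np.array(p["tvec"],float)
    n=cv2.undistortPoints(np.array([[uv]],float),K(p),np.array(p["dist_coeffs"],float))[0,0]
    return -R.T@t, R.T@np.array([n[0],n[1],1.])   # depth scales this directly
def at_z(p,uv,z):
    c,d=ray(p,uv); return c+d*(z-c[2])/d[2]
def at_d(p,uv,depth=None):
    u,v=int(round(uv[0])),int(round(uv[1])); c,d=ray(p,uv)
    return c+d*(p["depth"][v,u] if depth is None else depth)
def proj(p,X):
    return cv2.projectPoints(np.array(X,float).reshape(-1,3),np.array(p["rvec"],float),np.array(p["tvec"],float),K(p),np.array(p["dist_coeffs"],float))[0][:,0]
def cloud(p):
    R=cv2.Rodrigues(np.array(p["rvec"],float))[0]; t=np.array(p["tvec"],float)
    v,u=np.mgrid[0:400,0:640]; n=cv2.undistortPoints(np.stack([u,v],-1).reshape(-1,1,2).astype(float),K(p),np.array(p["dist_coeffs"],float))[:,0]
    d=p["depth"].reshape(-1); X=(np.c_[n*d[:,None],d]-t)@R
    X[d<=0]=np.nan
    return X.reshape(400,640,3)
def tri(p1,a,p2,b):
    c1,d1=ray(p1,a);c2,d2=ray(p2,b);d1/=np.linalg.norm(d1);d2/=np.linalg.norm(d2)
    s=np.linalg.lstsq(np.c_[d1,-d2],c2-c1,rcond=None)[0]
    A=c1+s[0]*d1;B=c2+s[1]*d2; return (A+B)/2,np.linalg.norm(A-B)
def save(p,n,box=None,sc=1):
    im=p["img"][:,:,::-1]
    if box: im=im[box[1]:box[3],box[0]:box[2]]
    cv2.imwrite("pics/"+n,cv2.resize(im,None,fx=sc,fy=sc,interpolation=cv2.INTER_CUBIC))
E
cat > s1.py <<'E'
from h import *
T=get_image("top");S=get_image("side");save(T,"top0.png");save(S,"side0.png")
np.set_printoptions(precision=0,suppress=True)
for n,p in(("top",T),("side",S)):
    print(n,ray(p,(320,200))[0],p["fovy"])
    for q in["rack","driver1","driver1_end","spanner","spanner_jaw","spanner_eye","tray","lamp_grip","lamp_hinge","tape","gear","pencup","carton","roller"]:
        for r in landmark_of(q,p)[:6]:
            if r["conf"]>.2: print(q,round(r["conf"],2),np.array(r["centre"]),at_d(p,r["centre"]))
print(read_state()["clock"])
E
python3 s1.py
```

```text
pics
top [ 316.  -49. 1329.] 50.178917626268316
rack 0.97 [380. 218.] [ 537. -228.   95.]
rack 0.49 [377. 204.] [ 557. -208.  183.]
driver1 0.64 [390. 216.] [ 542. -257.   97.]
driver1 0.59 [369. 210.] [ 560. -194.   91.]
driver1 0.45 [409. 186.] [ 657. -336.    1.]
driver1 0.44 [416. 213.] [ 550. -332.   96.]
driver1_end 0.5 [419. 172.] [ 656. -331.  165.]
driver1_end 0.48 [372. 263.] [ 411. -208.   14.]
driver1_end 0.44 [402. 200.] [ 568. -276.  191.]
spanner 0.71 [372. 263.] [ 411. -209.   14.]
spanner_jaw 0.61 [368. 288.] [ 336. -195.    3.]
spanner_jaw 0.57 [451. 271.] [ 385. -443.   31.]
spanner_jaw 0.5 [376. 206.] [ 554. -204.  185.]
spanner_eye 0.72 [263. 224.] [496.  97. 230.]
spanner_eye 0.68 [377. 206.] [ 554. -207.  185.]
spanner_eye 0.67 [377. 244.] [ 469. -226.    8.]
tray 0.74 [267. 229.] [519. 116.   3.]
lamp_grip 0.66 [259. 204.] [541. 103. 273.]
lamp_hinge 0.71 [149. 168.] [718. 500.   3.]
lamp_hinge 0.3 [378. 204.] [ 557. -210.  186.]
tape 0.64 [348. 155.] [ 760. -143.   -0.]
tape 0.63 [425. 200.] [ 570. -340.  185.]
gear 0.48 [257. 155.] [755. 150.  20.]
pencup 0.
[... 531 characters left out ...]
nd 0.61 [415. 246.] [ 665. -334.  171.]
spanner 0.72 [322. 306.] [ 397. -218.    2.]
spanner_jaw 0.76 [300. 314.] [ 332. -192.   -1.]
spanner_jaw 0.25 [375. 358.] [ 380. -453.   25.]
spanner_eye 0.72 [342. 291.] [ 477. -227.    9.]
tray 0.75 [283. 220.] [535. 120.   5.]
tray 0.37 [371. 282.] [ 567. -268.   10.]
lamp_grip 0.79 [289. 162.] [754. 338.  -3.]
lamp_hinge 0.7 [252. 112.] [848. 699.   4.]
tape 0.69 [385. 229.] [ 770. -151.   -3.]
tape 0.29 [346. 291.] [ 492. -232.   -4.]
gear 0.75 [323. 179.] [784. 175.  -2.]
pencup 0.79 [408. 246.] [ 736. -272.   45.]
carton 0.65 [358. 200.] [761. -26.  58.]
roller 0.74 [374. 361.] [ 374. -456.   15.]
roller 0.41 [324. 306.] [ 402. -225.    2.]
1.5
```

View pics/top0.png

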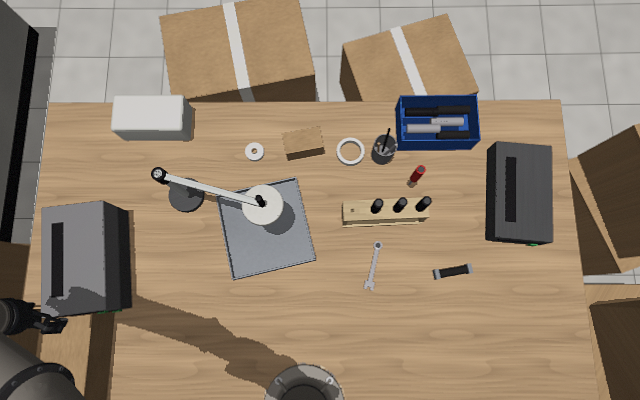

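View pics/side0.png

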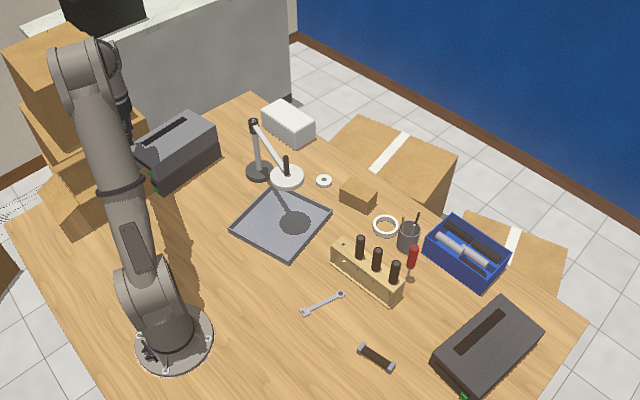

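The top view shows three black handles in the rack at about (377,206), (401,203) and (424,202), with the leftmost socket at (352,210) empty. The lamp head and peg are at (261,203) over the tray at (267,229), and the spanner is at (373,265).

Candidates for "driver":
- Black handles in the rack, top (377,206), (401,203) and (424,202): chosen.
- Red standing look-alike, (417,175): leave.
- Black and grey bars in the blue bin, (437,122): leave.
- Black roller, (453,271): leave.

Next I measure with the point clouds and check the choice in a close crop.

```bash
cat > m.py <<'E'
from h import *
from scipy import ndimage
def clusters(M,C,amin=6):
    l,n=ndimage.label(M); return [C[l==i] for i in range(1,n+1) if (l==i).sum()>=amin]
def both(): return get_image("top"),get_image("side")
def tray_pose(T):
    c=cut_out("tray",T)
    m=c[0]["pixels"]; C=cloud(T); ok=m&(C[...,2]<60)
    # rim: convex hull rectangle of the points
    P=C[ok][:,:2].astype(np.float32)
    # trim outliers via biggest connected component
    l,n=ndimage.label(ok); k=np.argmax(np.bincount(l.ravel())[1:])+1
    Q=C[l==k][:,:2].astype(np.float32)
    return cv2.minAreaRect(Q),c[0]["conf"]
E
cat > s2.py <<'E'
from m import *
np.set_printoptions(precision=1,suppress=True)
T,S=both()
save(S,"crop0.png",(300,210,450,320),5)
for n,p in(("top",T),("side",S)):
    C=cloud(p); R=(C[...,0]>450)&(C[...,0]<720)&(C[...,1]<-100)&(C[...,1]>-400)
    dark=p["img"].max(-1)<90
    print(n,"handles")
    for c in clusters(R&(C[...,2]>175)&(C[...,2]<195),C): print(len(c),c.mean(0),(c.min(0)+c.max(0))/2)
    for c in clusters(R&(abs(C[...,2]-95)<4)&~dark,C,100):
        r=cv2.minAreaRect(c[:,:2].astype(np.float32));print("rack",len(c),r,np.median(c[:,2]))
    L=(C[...,0]>400)&(C[...,0]<900)&(C[...,1]>0)&(C[...,1]<560)
    for lo,hi in((302,316),(225,255),(316,460)):
        for c in clusters(L&(C[...,2]>lo)&(C[...,2]<hi),C,4): print("lamp",lo,len(c),c.mean(0),(c.min(0)+c.max(0))/2,np.ptp(c,axis=0))
    try: print("tray",tray_pose(p))
    except Exception as e: print(e)
    for q in["spanner"]:
        for r in cut_out(q,p)[:2]:
            P=C[r["pixels"]]; P=P[P[:,2]<30]; print(q,r["conf"],cv2.minAreaRect(P[:,:2].astype(np.float32)),P.mean(0), np.percentile(P[:,2],[5,50,95]))
    B=(C[...,2]>60)&(C[...,0]>200)&(C[...,0]<600)&(C[...,1]>380)&(C[...,1]<900)
    for c in clusters(B,C,300): print("big",len(c),c.min(0),c.max(0))
a=[r["centre"] for r in landmark_of("lamp_hinge",T)][:1]+[r["centre"] for r in landmark_of("lamp_hinge",S)][:1]
print("hinge",tri(T,a[0],S,a[1]))
for q in["lamp_grip","spanner_jaw","spanner_eye","spanner"]:
    print(q,tri(T,landmark_of(q,T)[0]["centre"],S,landmark_of(q,S)[0]["centre"]))
E
python3 s2.py
```

```text
top handles
86 [ 566.5 -342.1  186.6] [ 566.7 -342.2  184.7]
84 [ 564.  -273.8  186.3] [ 564.8 -274.1  183. ]
86 [ 561.  -208.1  185.8] [ 562.1 -208.3  183.4]
rack 1072 ((563.4761352539062, -243.7796630859375), (61.10146713256836, 253.51756286621094), 2.279256582260132) 96.16478681746261
lamp 302 42 [548.5 101.6 310.2] [548.8 102.7 308.6] [14.9 17.5 12. ]
lamp 225 4 [641.9 363.5 254.4] [641.3 364.2 254.4] [2.9 5.6 0.8]
lamp 225 1882 [562.6 154.4 239.4] [566.2 211.6 240.1] [143.  325.6  29.4]
lamp 225 14 [627.9 378.4 254. ] [627.7 378.1 253.1] [ 8.2 12.1  3.4]
tray (((521.0294189453125, 123.9400634765625), (271.15472412109375, 267.4124450683594), 13.83491039276123), 0.89)
spanner 0.62 ((405.4487609863281, -213.0635528564453), (31.198328018188477, 152.69723510742188), 75.56339263916016) [ 401.9 -210.9    8.4] [ 0.4  8.9 13.7]
big 11594 [200.1 380.   60. ] [578.3 788.  717.3]
side handles
70 [ 559.2 -212.   184.5] [ 561.2 -211.   183.2]
78 [ 562.2 -278.   184.7] [ 564.5 -277.9  184.4]
81 [ 565.1 -344.1  184.2] [ 566.6 -343.2  182.6]
rack 912 ((562.067138671875, -242.8988800048828), (65.
[... 448 characters left out ...]
46740723), 0.64)
spanner 0.83 ((405.027587890625, -208.73028564453125), (40.31950759887695, 150.0867462158203), 76.57122802734375) [ 401.8 -212.7    7. ] [-0.1  7.6 12.5]
spanner 0.68 ((676.5895385742188, -218.62171936035156), (0.0, 0.0), 0.0) [ 676.6 -218.6   -6.2] [-6.2 -6.2 -6.2]
big 4959 [243.1 512.   60.1] [579.4 724.8 621.6]
hinge (array([632.7, 381.6, 276.9]), np.float64(1.753272409158442))
lamp_grip (array([552.1, 103.4, 277.7]), np.float64(1.7239594719617162))
spanner_jaw (array([ 338.3, -187. ,   -8.5]), np.float64(7.220754987999044))
spanner_eye (array([ 479.8, -229.4,    3.3]), np.float64(6.1257974229260626))
spanner (array([ 411.8, -215.8,  -38.4]), np.float64(5.98920035936737))
```

View pics/crop0.png

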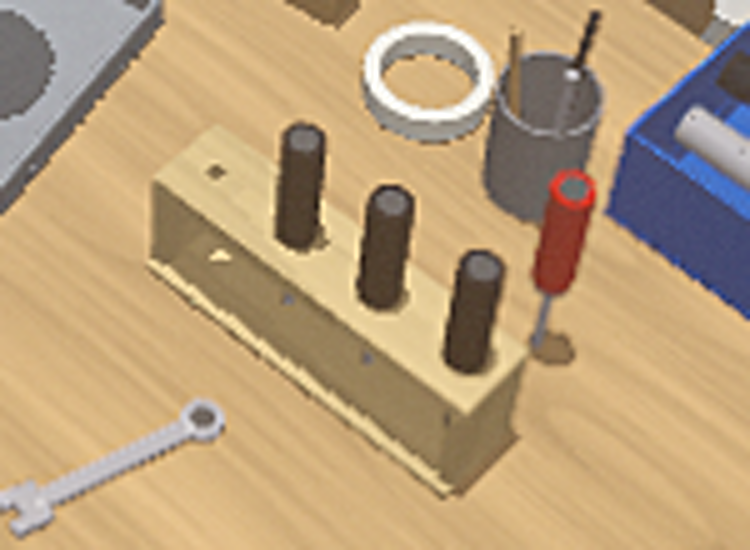

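The crop confirms three black handles upright in the rack, the left socket empty, and the red look-alike at crop (565,230) standing behind the rack. Next I check reachability before moving.

```bash
cat > k.py <<'E'
from m import *
from scipy.spatial.transform import Rotation as Ro
def rpy(z,y):
    z=np.array(z,float)/np.linalg.norm(z); y=np.array(y,float); y-=z*(y@z); y/=np.linalg.norm(y)
    return Ro.from_matrix(np.c_[np.cross(y,z),y,z]).as_euler("xyz")
def tilt(yaw,t,s=1):  # pointing at heading yaw, t below horizontal; closing axis horizontal
    return rpy([np.cos(yaw)*np.cos(t),np.sin(yaw)*np.cos(t),-np.sin(t)],[-s*np.sin(yaw),s*np.cos(yaw),0])
H=np.array([631.,372]);G=np.array([548.5,101.5]);U=(G-H)/np.linalg.norm(G-H)
def lamp(phi):
    c,s=np.cos(-phi),np.sin(-phi); u=np.array([[c,-s],[s,c]])@U
    return H+282*u,u
E
cat > s3.py <<'E'
from k import *
np.set_printoptions(precision=2,suppress=True)
print(read_state()["ee_rot"])
for phi in np.arange(0,1.3,.2):
    g,u=lamp(phi); t=[-u[1],u[0],0]
    print(phi,g,np.hypot(*(g-[521,124])),[inverse_kinematics([*g,z],rpy([0,0,-1],np.array(t)*s)) is not None for z in(287,340) for s in(1,-1)])
for X in([562,-210],[564.5,-276],[566,-343]):
  for t in(0,.3,.6,.9):
    print(X,t,[inverse_kinematics([*(np.array(X)-b*np.array([np.cos(.04),np.sin(.04)])),z],tilt(.04,t,s)) is not None for z in(150,260,330) for s in(1,-1) for b in(0,60)])
for yaw in np.radians([-76,-30,0,14,60,104,150,194]):
    print(np.degrees(yaw),[inverse_kinematics([x,y,20],tilt(yaw,np.pi/2-1e-4,s)) is not None for x,y in((560,60),(560,190),(460,60),(460,190)) for s in (1,-1)])
E
python3 s3.py
```

```text
[ 3.14 -0.    2.72]
0.0 [548.73 102.27] 35.235098284798546 [True, True, True, True]
0.2 [496.79 123.99] 24.21424524618088 [True, True, True, True]
0.4 [450.19 155.59] 77.54032639479759 [True, True, True, True]
0.6000000000000001 [410.8  195.83] 131.54354947610972 [True, True, True, True]
0.8 [380.19 243.09] 184.41744659098987 [True, True, True, True]
1.0 [359.58 295.49] 235.5095555498474 [True, True, True, True]
1.2000000000000002 [349.79 350.94] 284.2766829281194 [True, True, True, True]
[562, -210] 0 [True, False, False, False, False, False, False, False, False, False, False, False]
[562, -210] 0.3 [False, False, False, False, False, False, False, False, False, False, False, False]
[562, -210] 0.6 [True, False, True, False, True, False, True, False, False, False, False, True]
[562, -210] 0.9 [True, False, True, False, True, True, True, True, True, True, True, True]
[564.5, -276] 0 [True, True, True, True, True, False, True, False, True, False, True, False]
[564.5, -276] 0.3 [True, False, True, False, True, False, True, False, True, True, True, True]
[564.5, -276] 0.6 [True, True, T
[... 568 characters left out ...]
999999999996 [True, True, True, True, True, True, True, True]
0.0 [True, True, True, True, True, True, True, True]
14.0 [True, True, True, True, True, True, True, True]
59.99999999999999 [True, True, True, True, True, True, True, True]
104.0 [True, True, True, True, True, True, True, True]
150.0 [True, True, True, True, True, True, True, True]
194.0 [True, True, True, True, True, True, True, True]s3.py:9: UserWarning: Gimbal lock detected. Setting third angle to zero since it is not possible to uniquely determine all angles.
  print(X,t,[inverse_kinematics([*(np.array(X)-b*np.array([np.cos(.04),np.sin(.04)])),z],tilt(.04,t,s)) is not None for z in(150,260,330) for s in(1,-1) for b in(0,60)])
```

```bash
cat > s4.py <<'E'
from k import *
import warnings;warnings.filterwarnings("ignore")
for X in([562,-210],[564.5,-276],[566,-343]):
 for hd in(0,45,90):
  h=.04+np.radians(hd)
  for t in(0,.15,.3,.45):
    print(X,hd,t,*["".join("T" if inverse_kinematics([*(np.array(X)-b*np.array([np.cos(h),np.sin(h)])),z],tilt(h,t,s)) is not None else "." for b in(0,60,100) for z in(150,200,260,330)) for s in(1,-1)])
E
python3 s4.py
```

```text
[562, -210] 0 0 T........... ............
[562, -210] 0 0.15 ............ ............
[562, -210] 0 0.3 ............ ............
[562, -210] 0 0.45 ..TT........ ..TT........
[562, -210] 45 0 TTTTTTTTTTTT TTTTTTTTTTTT
[562, -210] 45 0.15 TTTTTTTTTTTT TTTTTTTTTTTT
[562, -210] 45 0.3 TTTTTTTTTTTT TTTTTTTTTTTT
[562, -210] 45 0.45 TTTTTTTTTTTT TTTTTTTTTTTT
[562, -210] 90 0 TTTTTTTTTTTT TTTTTTTTTTTT
[562, -210] 90 0.15 TTTTTTTTTTTT TTTTTTTTTTTT
[562, -210] 90 0.3 TTTTTTTTTTTT TTTTTTTTTTTT
[562, -210] 90 0.45 TTTTTTTTTTTT TTTTTTTTTTTT
[564.5, -276] 0 0 TTTTTT..T... TTTTT.......
[564.5, -276] 0 0.15 TTTTT....... TTTT........
[564.5, -276] 0 0.3 TTTT...T.... TTTT...T....
[564.5, -276] 0 0.45 TTTT..TT.... TTTT..TT....
[564.5, -276] 45 0 TTTTTTTTTTTT TTTTTTTTTTTT
[564.5, -276] 45 0.15 TTTTTTTTTTTT TTTTTTTTTTTT
[564.5, -276] 45 0.3 TTTTTTTTTTTT TTTTTTTTTTTT
[564.5, -276] 45 0.45 TTTTTTTTTTTT TTTTTTTTTTTT
[564.5, -276] 90 0 TTTT........ TTTT........
[564.5, -276] 90 0.15 TTTTTT...... TTTTTT......
[564.5, -276] 90 0.3 TTTTTTT..... TTTTTTT.....
[564.5, -276] 90 0.45 TTTTTTTTTT.. TTTTTTTTTT..
[566, -343] 0 0 TTTTTTTTTTTT TTTTTTTTTTTT
[566, -343] 0 0.15 TTTTTTTTTTTT TTTTTTTTTTTT
[566, -343] 0 0.3 TTTTTTTTTTTT TTTTTTTTTTTT
[566, -343] 0 0.45 TTTTTTTTTTT. TTTTTTTTTTT.
[566, -343] 45 0 TTTTTTTTTTTT TTTTTTTTTTTT
[566, -343] 45 0.15 TTTTTTTTTTTT TTTTTTTTTTTT
[566, -343] 45 0.3 TTTTTTTTTTTT TTTTTTTTTTTT
[566, -343] 45 0.45 TTTTTTTTTTTT TTTTTTTTTTTT
[566, -343] 90 0 ............ ............
[566, -343] 90 0.15 T........... T...........
[566, -343] 90 0.3 TTT......... TTT.........
[566, -343] 90 0.45 TTT.T....... TTT.T.......
```

```bash
cat > s5.py <<'E'
from k import *
import warnings;warnings.filterwarnings("ignore")
np.set_printoptions(precision=1,suppress=True)
def st(m): s=read_state();print(m,round(s["clock"],1),np.array(s["position"]),np.array(s["wrist_force"]),s["opening"],s["grip_force"])
def o(u): return rpy([0,0,-1],[-u[1],u[0],0])
p=read_state()["position"]; move_l([p[0],p[1],420],speed=250)
gripper_to(45)
g,u=lamp(0)
# choose the sign needing least wrist turn over the arc
q=np.array(read_state()["q"]); best=[]
for s in(1,-1):
    js=[np.array(inverse_kinematics([*lamp(f)[0],287],o(lamp(f)[1]*s))) for f in(0,1.15)]
    best.append(max(abs(j[6]) for j in js)+.0)
s=(1,-1)[int(np.argmin(best))];print(best)
reach([*g,400],o(s*u));st("over")
move_l([*g,287],speed=100);st("down")
gripper_to(24);st("closed")
for f in np.arange(.1,1.151,.1):
    g,u=lamp(f); move_l([*g,287],o(s*u),speed=80)
st("swung")
gripper_to(45);st("open")
move_l([*g,420],speed=200)
T,S=both();save(T,"top1.png")
C=cloud(T);C2=cloud(S)
for c in(C,C2):
    L=(c[...,0]>280)&(c[...,0]<700)&(c[...,1]>0)&(c[...,1]<450)&(c[...,2]>302)&(c[...,2]<314)
    for k in clusters(L,c,6): print("peg",len(k),k.mean(0))
E
python3 s5.py
```

```text
[np.float64(2.2896859990773386), np.float64(2.6046242186758968)]
over 5.8 [548.6 104.1 399.8] [-0.4  0.3 -0.1] 44.842005740624224 0.0
down 7.1 [549.2 102.3 287.7] [-0.2  0.1 -0.2] 44.69978027990342 0.0
closed 7.5 [548.8 102.3 287.2] [ 0.4 -0.2  0.1] 23.99127939695034 0.0
swung 13.0 [353.6 322.2 287. ] [ 0.6  0.4 -1.4] 24.168586474706565 0.0
open 13.3 [353.4 322.7 287.1] [ 1.2  1.  -0.4] 44.96227344835618 0.0
peg 44 [351.8 317.7 310. ]
peg 25 [351.5 316.2 308. ]
```

View pics/top1.png

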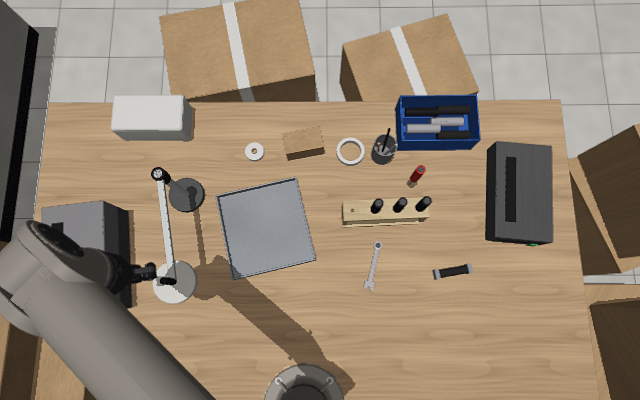

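The top view shows the lamp head at (175,283), well clear of the tray at (267,229), with the drivers still in the rack. I start with the rightmost driver, approaching horizontally at 45° so the neighbours stay clear.

```bash
cat > drv.py <<'E'
from k import *
import warnings,sys;warnings.filterwarnings("ignore")
np.set_printoptions(precision=1,suppress=True)
def st(m): s=read_state();print(m,round(s["clock"],1),np.array(s["position"]),np.array(s["wrist_force"]),round(s["opening"],1),round(s["grip_force"],1))
def tray():
    r,c=tray_pose(get_image("top")); a=r[2]%90; a=a-90 if a>45 else a
    print("tray",np.round(r[0],1),np.round(r[1],1),round(a,1)); return np.array(r[0]),np.radians(a)
def pick(X,t=.126,zg=148):
    h=.04+np.pi/4; f=np.array([np.cos(h),np.sin(h)])
    R={s:tilt(h,t,s) for s in(1,-1)}
    def cost(s):
        j=inverse_kinematics([*(X-100*f),260],R[s]); return 9 if j is None else abs(j[6])
    s=min((1,-1),key=cost); print("s",s,cost(1),cost(-1))
    gripper_to(38)
    reach([*(X-100*f),260],R[s]); move_l([*(X-100*f),zg],speed=200); move_l([*X,zg],speed=80); st("at")
    gripper_to(10); st("gripped"); move_l([*X,zg+85],speed=60); st("out"); move_l([*X,330],speed=200); st("up")
    return s
def place(s,row,g=47,z=32):
    c,a=tray(); e1=np.array([np.cos(a),np.sin(a)]);e2=np.array([-e1[1],e1[0]])
    P=c+g*e1+row*e2; R=tilt(a,np.pi/2-1e-6,s)
    reach([*P,250],R); st("over")
    return P,R
E
cat > s6.py <<'E'
from drv import *
p=read_state()["position"]
reach([480,-60,430],tilt(.2,np.pi/2-1e-6,1))
s=pick(np.array([566.,-343]))
open("s","w").write(str(s))
P,R=place(s,32)
T,S=both();save(S,"side2.png",(120,60,480,360),2);
C=cloud(S)
E
python3 s6.py
```

```text
s -1 2.205584119172815 0.647953979544228
at 21.4 [ 565.7 -343.8  147.8] [-0.7 -0.   1.2] 38.3 0.0
gripped 21.8 [ 565.9 -343.1  148. ] [ 0.2  0.1 -0.2] 9.9 0.0
out 23.4 [ 565.9 -342.9  232.5] [0.  0.5 0. ] 9.7 0.0
up 24.0 [ 565.6 -342.9  328.6] [-0.8 -0.8 -0.5] 10.3 0.0
tray [526.8 125.7] [283.3 268.2] 13.9
over 26.6 [564.7 167.1 249.6] [ 0.6 -0.1 -0.3] 10.3 0.0
```

View pics/side2.png

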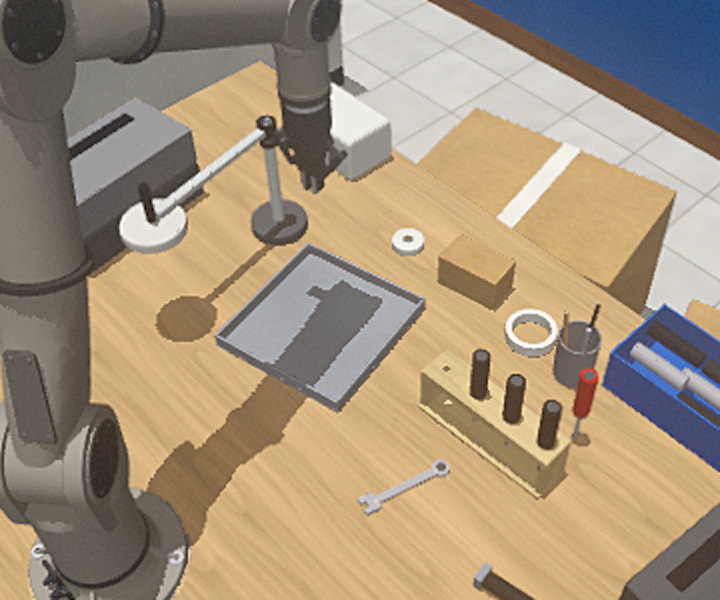

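The crop shows an empty gripper over the tray and all three drivers still in the rack, so the handle slipped out of the pads. I re-measure the handles and grip deeper.

```bash
cat > s7.py <<'E'
from drv import *
def handles():
    out=[]
    for p in both():
        C=cloud(p); R=(C[...,0]>500)&(C[...,0]<620)&(C[...,1]<-100)&(C[...,1]>-400)&(C[...,2]>130)&(C[...,2]<200)
        for c in clusters(R,C):
            e=c[c[:,2]>178]
            print(len(c),e.mean(0),(e.min(0)+e.max(0))/2,"all",c.min(0),c.max(0))
if __name__=="__main__":
    handles(); print(read_state()["ee_rot"])
    h=.04+np.pi/4
    q=np.array(inverse_kinematics([566,-343,330],tilt(h,.126,-1)));print(q)
E
python3 s7.py
```

```text
138 [ 566.6 -342.2  187. ] [ 567.1 -341.8  185.8] all [ 553.8 -354.3  130.8] [ 580.  -326.9  192.5]
126 [ 564.1 -273.8  186.7] [ 564.8 -274.1  185.5] all [ 551.3 -287.1  130.1] [ 577.8 -261.1  192.1]
119 [ 561.8 -208.2  187.1] [ 562.2 -208.3  185. ] all [ 548.2 -220.9  130.4] [ 575.3 -195.7  191.6]
155 [ 559.5 -211.4  184.7] [ 561.2 -210.8  185.2] all [ 547.1 -225.   130.1] [ 574.6 -196.8  191.8]
162 [ 563.4 -277.9  185. ] [ 565.6 -276.7  184.2] all [ 549.9 -290.6  130.1] [ 581.1 -263.   189.9]
169 [ 566.2 -344.1  184.7] [ 567.5 -343.8  184.2] all [ 552.5 -358.2  130.5] [ 581.7 -329.9  190.2]
[3.1 0.  0.2]
[ 1.5  0.8 -0.8  1.6 -0.9  1.3  0.6]
```

```bash
python3 - <<'E'
s=open("drv.py").read()
s=s.replace("def pick(X,t=.126,zg=148):","def pick(X,t=.126,zg=148,deep=11):")
s=s.replace("f=np.array([np.cos(h),np.sin(h)])\n","f=np.array([np.cos(h),np.sin(h)]); X=X+deep*f\n",1)
s=s.replace('st("gripped");','st("gripped")\n    if read_state()["opening"]<20: raise SystemExit("no grip")\n   ')
open("drv.py","w").write(s)
E
cat > s8.py <<'E'
from drv import *
reach([480,-60,400],tilt(.2,np.pi/2-1e-6,-1))
s=pick(np.array([566.8,-343]))
P,R=place(s,32)
T,S=both();save(S,"side3.png",(120,60,480,360),1.6)
E
python3 s8.py
```

```text
s -1 2.2040562053727237 0.6936144956329774
at 32.6 [ 574.  -335.7  147.8] [-0.4  0.3  0.1] 38.1 0.0
gripped 33.0 [ 574.2 -335.1  147.9] [-0.  -0.2  0.2] 9.8 0.1no grip
```

Run:
```python
from drv import *
T,S=both()
a=cv2.resize(S["img"][200:320,290:450,::-1],None,fx=4.5,fy=4.5,interpolation=2)
cv2.imwrite("pics/grip.png",a)
print(read_state()["ee_rot"],Ro.from_euler("xyz",read_state()["ee_rot"]).as_matrix())
```

```text
[ 3.1 -1.4  0.8] [[ 0.1  0.7  0.7]
 [ 0.1 -0.7  0.7]
 [ 1.   0.  -0.1]]
```

View pics/grip.png

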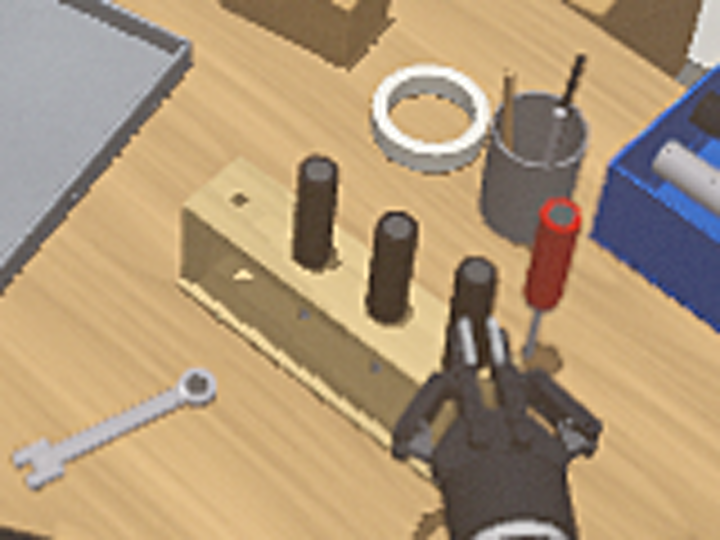

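The crop shows the fingertips at crop (480,325) closed just in front of the right handle, so they don't reach it. I measure the actual tips against the handle.

Run:
```python
from drv import *
T,S=both(); p=np.array(read_state()["position"]);print(p,read_state()["opening"])
h=.04+np.pi/4;f=np.array([np.cos(h)*np.cos(.126),np.sin(h)*np.cos(.126),-np.sin(.126)])
for n,q in(("T",T),("S",S)):
    print(n,proj(q,[p,p+8*f,p-11*f,[566.8,-343,184],[566.8,-343,148]]))
    C=cloud(q); d=np.linalg.norm(C-p,axis=-1)<90
    P=C[d&(C[...,2]>115)]; a=(P-p)@f; l=(P-p)@np.array([-np.sin(h),np.cos(h),0]); 
    for lo in range(-90,50,10):
        m=(a>=lo)&(a<lo+10)
        if m.any(): print(lo,m.sum(),"lat",l[m].min(),l[m].max(),"z",P[m,2].min(),P[m,2].max())
save(T,"gripT.png",(380,150,460,230),8)
```

```text
[ 574.3 -334.9  148. ] 10.286026314138649
T [[420.5 201. ]
 [418.2 199.2]
 [423.6 203.4]
 [426.6 200.8]
 [423.5 203.6]]
-90 46 lat -37.71509704494083 36.418177793505706 z 145.65238723295354 180.08531840526408
-80 106 lat -44.720385856018694 43.48239245147662 z 146.06767945321047 175.68338742630198
-70 86 lat -39.201010109457016 35.68632475269212 z 142.899079897004 175.11484895404664
-60 50 lat -20.70554868580956 19.54127863426924 z 145.62556929564442 171.2031186718395
-50 48 lat -20.362978614722284 17.257005931304427 z 146.52096705861914 170.20148166958154
-40 49 lat -19.626822410120305 17.336605708616396 z 144.62485211204407 169.94566333638107
-30 38 lat -19.06873672663673 16.663174558388153 z 139.96590362570302 169.28680227704567
-20 59 lat -12.13548731767398 14.18423056702783 z 117.54365304744739 193.7808278510567
-10 65 lat -11.403587073067774 15.651615121398832 z 115.80983092944378 192.37068126830698
0 39 lat -8.656577491927976 15.39958084985786 z 115.35370856979073 190.62827058058025
20 44 lat 34.22111924332843 61.45904322889488 z 118.60044285321658 192.1757220721074
30 58 lat 
[... 771 characters left out ...]

-30 28 lat -18.96129556438733 12.44025313101857 z 152.5042017830335 182.04617967649898
-20 100 lat -13.780155916786414 13.121064965939771 z 116.49063420972915 190.72572561174636
-10 44 lat -13.546731094119655 12.728074390022691 z 116.17055373011455 189.62808416419878
0 19 lat -11.688432694263543 12.291739779577094 z 125.20717311527211 188.13951238595448
10 11 lat 41.89238059479684 53.14981195037833 z 163.476425179228 190.58546766710901
20 119 lat 34.12172847223574 60.16091872926909 z 115.57159584954383 190.40622607013168
30 56 lat -64.95413968625206 60.090213932587524 z 116.51418659252367 190.5675177238492
40 54 lat -73.9054051500757 56.69951688729746 z 118.61823793711244 185.56733446658833
```

View pics/gripT.png

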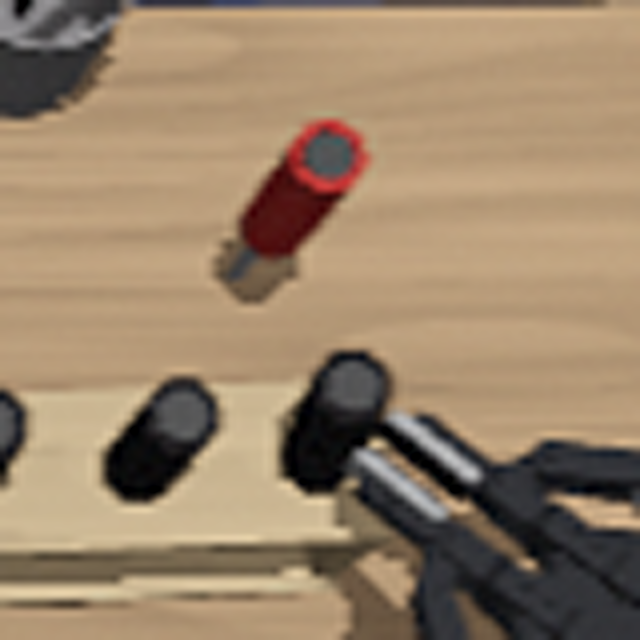

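The top crop shows the tips ending at the handle's near surface, crop (370,430), about 20 mm short of the reported TCP. I back off and measure where the tips really stand relative to the TCP.

```bash
cat > s9.py <<'E'
from drv import *
h=.04+np.pi/4;f2=np.array([np.cos(h),np.sin(h),0]);lat=np.array([-f2[1],f2[0],0])
p0=np.array(read_state()["position"]); move_l(p0-70*f2,speed=100)
f=np.array([np.cos(h)*np.cos(.126),np.sin(h)*np.cos(.126),-np.sin(.126)])
for o in(10,38):
    gripper_to(o); p=np.array(read_state()["position"])
    for q in both():
        C=cloud(q); D=C-p; a=D@f; l=D@lat
        P=(abs(l)<45)&(a>-90)&(a<45)&(C[...,2]>115)
        print(o,[(lo,int((P&(a>=lo)&(a<lo+5)).sum()),round(float(np.median(C[...,2][P&(a>=lo)&(a<lo+5)]))) if (P&(a>=lo)&(a<lo+5)).any() else 0) for lo in range(-40,46,5)])
E
python3 s9.py
```

```text
10 [(-40, 26, 161), (-35, 24, 161), (-30, 25, 160), (-25, 19, 161), (-20, 7, 159), (-15, 0, 0), (-10, 0, 0), (-5, 0, 0), (0, 0, 0), (5, 0, 0), (10, 0, 0), (15, 0, 0), (20, 0, 0), (25, 0, 0), (30, 0, 0), (35, 0, 0), (40, 10, 185), (45, 0, 0)]
10 [(-40, 16, 161), (-35, 17, 160), (-30, 18, 160), (-25, 11, 160), (-20, 7, 161), (-15, 0, 0), (-10, 0, 0), (-5, 0, 0), (0, 0, 0), (5, 0, 0), (10, 0, 0), (15, 0, 0), (20, 0, 0), (25, 0, 0), (30, 0, 0), (35, 1, 190), (40, 38, 176), (45, 0, 0)]
38 [(-40, 26, 163), (-35, 26, 161), (-30, 21, 162), (-25, 18, 158), (-20, 2, 158), (-15, 0, 0), (-10, 0, 0), (-5, 0, 0), (0, 0, 0), (5, 0, 0), (10, 0, 0), (15, 0, 0), (20, 0, 0), (25, 0, 0), (30, 0, 0), (35, 0, 0), (40, 9, 185), (45, 0, 0)]
38 [(-40, 19, 162), (-35, 19, 163), (-30, 13, 163), (-25, 13, 157), (-20, 2, 157), (-15, 0, 0), (-10, 0, 0), (-5, 0, 0), (0, 0, 0), (5, 0, 0), (10, 0, 0), (15, 0, 0), (20, 0, 0), (25, 0, 0), (30, 0, 0), (35, 1, 181), (40, 33, 179), (45, 0, 0)]
```

Both cameras agree that the real fingertips stand about 18 mm behind the reported TCP, not 8 mm ahead. The tool frame is therefore about 26 mm too long along z. I compensate for that and re-grip.

```bash
sed -i 's/deep=11/deep=36/' drv.py
cat > s10.py <<'E'
from drv import *
for z in(-30,-20,-5): print(z,inverse_kinematics([560,160,z],tilt(.24,np.pi/2-1e-6,-1)) is not None, inverse_kinematics([405,-210,z],tilt(.24,np.pi/2-1e-6,-1)) is not None)
s=pick(np.array([566.8,-343]))
P,R=place(s,32)
T,S=both();save(S,"side4.png",(200,80,400,240),4)
C=cloud(S);D=C-read_state()["position"]
for q in(T,S):
    C=cloud(q);D=C-np.array(read_state()["position"])
    M=(np.hypot(D[...,0],D[...,1])<170)&(D[...,2]<60)&(D[...,2]>-120)&(C[...,2]>100)
    P2=C[M]; 
    for lo in range(-60,60,10):
        m=(P2[:,2]-read_state()["position"][2]>=lo)&(P2[:,2]-read_state()["position"][2]<lo+10)
        if m.any(): print(lo,m.sum(),P2[m].min(0)[:2],P2[m].max(0)[:2])
E
python3 s10.py
```

```text
-30 True True
-20 True True
-5 True True
s -1 2.2614052672501845 0.7010195873247721
at 37.7 [ 590.9 -317.3  147.7] [-0.1 -0.  -0. ] 38.2 0.0
gripped 38.0 [ 591.1 -317.   147.8] [-0.8  0.2 -0.3] 24.6 60.6
out 39.5 [ 591.1 -316.5  232.6] [-0.7 -0.3 -1. ] 24.9 60.6
up 40.2 [ 590.8 -316.4  328.6] [ 0.7  0.7 -2. ] 25.0 60.6
tray [525.4 122.7] [280.6 266.3] 14.3
over 42.6 [563.  164.4 249.6] [-0.3  0.5 -0.8] 24.8 63.1
20 4 [556.3 144.2] [561.6 149. ]
30 8 [543.1 137.6] [562.4 149.4]
40 27 [500.7 137.8] [561.5 169.3]
50 100 [496.6 136.3] [564.4 168.7]
20 7 [557.1 138.5] [573.7 149. ]
30 22 [541.2 134.8] [573.3 189.1]
40 63 [500.2 134.1] [575.  186.4]
50 94 [491.  136.8] [572.9 182.7]
```

View pics/side4.png

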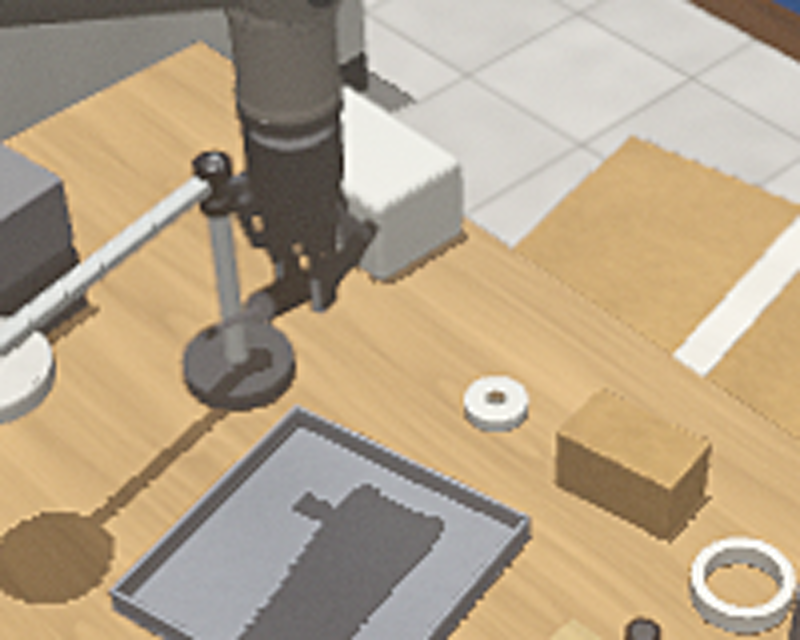

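The driver is held level by its handle, crop (310,280), shank towards the robot, with the tray clear below. I lower it, release and check.

```bash
cat >> drv.py <<'E'
def lay(P,R,zf=-6,op=38):
    move_l([*P,60],speed=200); move_l([*P,zf],speed=50); st("low")
    gripper_to(op); st("rel"); move_l([*P,60],speed=80); move_l([*P,300],speed=250)
def intray():
    T,S=both(); c,a=tray_pose(T)[0][0],np.radians(14)
    for q in(T,S):
        C=cloud(q); d=np.array(c); M=(abs(C[...,0]-d[0])<150)&(abs(C[...,1]-d[1])<150)&(C[...,2]>12)&(C[...,2]<80)&(q["img"].max(-1)<80)
        for k in clusters(M,C,30):
            r=cv2.minAreaRect(k[:,:2].astype(np.float32)); print("dark",np.round(r[0]),np.round(r[1]),k[:,2].max())
    return T,S
E
cat > s11.py <<'E'
from drv import *
p=np.array(read_state()["position"]);R=read_state()["ee_rot"]
lay(p[:2],R)
reach([480,-60,400],tilt(.2,np.pi/2-1e-6,-1))
T,S=intray(); save(T,"top5.png",(200,130,460,310),3)
E
python3 s11.py
```

```text
low 45.3 [563.4 164.4  -5.6] [ 0.4 -0.2 -0.9] 24.7 63.1
rel 45.6 [563.3 164.4  -5.8] [-0.1 -0.5  0.2] 38.3 0.0
```

View pics/top5.png

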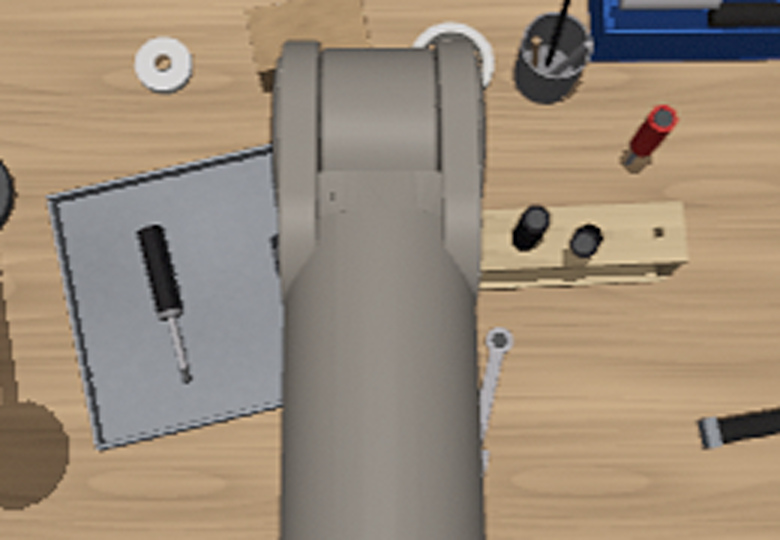

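Driver 3 lies flat in the tray at crop (160,290). The middle driver, crop (587,240), looks leaned towards the robot, so I measure it.

Run:
```python
from drv import *
from s7 import handles
reach([440,120,420],tilt(.2,np.pi/2-1e-6,-1))
handles()
T,S=intray(); 
a=cv2.resize(S["img"][215:305,320:420,::-1],None,fx=6,fy=6,interpolation=2)
b=cv2.resize(T["img"][175:255,335:435,::-1],None,fx=6,fy=6,interpolation=2)[:540]
cv2.imwrite("pics/lean.png",cv2.resize(np.hstack([a[:480],b[:480]]),(800,320)))
for q in(T,S):
    C=cloud(q); R=(C[...,0]>480)&(C[...,0]<640)&(C[...,1]<-235)&(C[...,1]>-320)&(C[...,2]>103)
    P=C[R]
    for z in range(100,200,10):
        m=(P[:,2]>=z)&(P[:,2]<z+10)
        if m.sum()>3: print(z,m.sum(),P[m].min(0),P[m].max(0))
```

```text
120 [ 561.4 -208.1  186.8] [ 561.9 -208.2  185.5] all [ 548.3 -220.4  131. ] [ 575.2 -195.7  192.7]
92 [ 539.4 -252.1  185.8] [ 539.5 -253.   185.1] all [ 527.2 -276.7  131.8] [ 564.6 -239.   191.8]
314 [ 548.9 -234.2  184.9] [ 550.4 -232.6  184.6] all [ 526.2 -281.5  130.4] [ 574.7 -195.   191. ]
dark [659. 109.] [ 3. 94.] 28.986406848679298
dark [566. 165.] [47. 26.] 37.26894350978353
dark [547. 156.] [89. 25.] 38.97559381400757
100 4 [ 536.2 -312.5  104.9] [ 574.2 -272.6  109.1]
160 5 [ 544.4 -271.   160.5] [ 556.  -250.3  169.5]
180 70 [ 527.  -266.8  180.7] [ 551.9 -239.1  189.8]
190 7 [ 540.3 -262.6  190.1] [ 550.9 -246.3  193.2]
100 11 [ 546.  -286.8  103.4] [ 563.7 -271.5  109.6]
110 21 [ 543.8 -286.2  110.1] [ 566.7 -268.5  119.9]
120 18 [ 540.6 -283.7  120.1] [ 564.8 -266.3  129.6]
130 21 [ 537.9 -281.   130.1] [ 562.7 -261.1  139.9]
140 17 [ 535.4 -278.   140.3] [ 557.2 -261.1  148.8]
150 20 [ 532.7 -275.2  150. ] [ 556.3 -258.6  160. ]
160 22 [ 529.6 -273.5  160.5] [ 553.3 -256.5  169.6]
170 23 [ 527.9 -269.9  170.3] [ 550.5 -241.   179.6]
180 61 [ 527.1 -270.   180.4] [ 555.  -238.7  189.7]
```

View pics/lean.png

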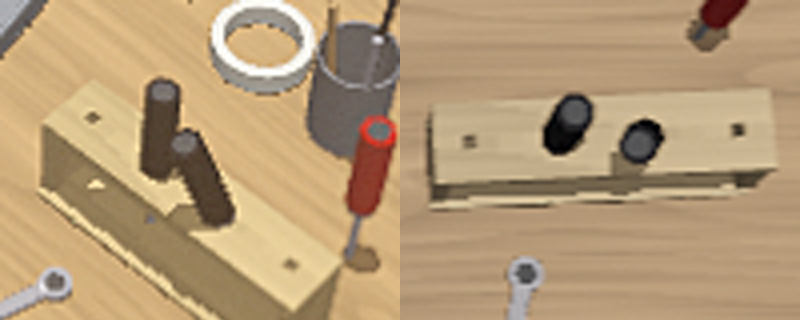

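The crops show the middle driver leaning about 19° to the left-front, its top at (540,-254) and its foot still in the socket. The swinging shank of the first driver probably knocked it. I grip it with the tool rolled to match, set it upright about the socket, then lift higher before turning.

```bash
cat > s12.py <<'E'
from drv import *
h=.04+np.pi/4; f=np.array([np.cos(h),np.sin(h),0]); s=-1
piv=np.array([564.5,-275.5,88.]); top=np.array([540.2,-253.5,184.5]); a=(top-piv)/np.linalg.norm(top-piv)
ax=np.cross([0,0,1],a); ang=np.arcsin(np.linalg.norm(ax)); ax/=np.linalg.norm(ax); print("lean",np.degrees(ang))
R0=Ro.from_euler("xyz",tilt(h,.126,s))
def pose(k,back=0,up=0):
    W=Ro.from_rotvec(ax*ang*k); return piv+W.apply([0,0,62])+W.apply((36-back)*f)+[0,0,up],(W*R0).as_euler("xyz")
gripper_to(40)
reach([440,-60,420],tilt(.2,np.pi/2-1e-6,s))
p,r=pose(1,100,120); reach(p,r); p,r=pose(1,100); move_l(p,speed=200)
p,r=pose(1); move_l(p,speed=60); st("at"); gripper_to(10); st("grip")
if read_state()["opening"]<20: raise SystemExit("no grip")
for k in(.66,.33,0): p,r=pose(k); move_l(p,r,speed=40)
st("upright"); p,r=pose(0,0,85); move_l(p,speed=60); st("out"); move_l([p[0],p[1],400],speed=200); st("up")
T,S=both(); C=cloud(S); X=np.array(read_state()["position"])[:2]-36*f[:2]
M=(np.hypot(C[...,0]-X[0],C[...,1]-X[1])<14)&(C[...,2]>400); P=C[M]; print("handle end",P.max(0) if len(P) else 0, X)
save(S,"side6.png",(280,100,440,300),3)
E
python3 s12.py
```

```text
lean 18.76175347809924
at 56.0 [ 574.  -236.1  146.7] [0.  0.1 0.3] 39.8 0.0
grip 56.3 [ 574.1 -236.   146.7] [-0.9 -0.3  0.4] 25.6 58.7
upright 57.2 [ 588.6 -248.5  149.6] [-1.   0.3 -1.3] 25.6 58.8
out 58.8 [ 588.8 -249.   234.6] [ 0.1 -0.2 -1.9] 25.8 58.8
up 59.8 [ 588.5 -249.1  398.4] [-0.  -0.3 -1.1] 25.7 58.8
handle end [ 577.2 -263.4  442.9] [ 564.1 -275.6]
```

View pics/side6.png

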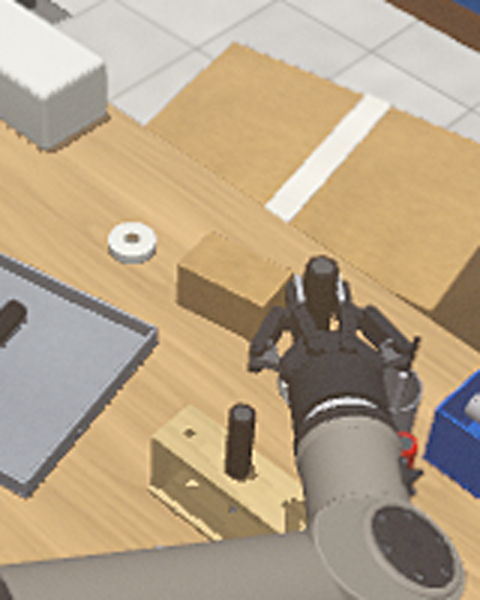

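The crop shows driver 2 upright in the grip, crop (322,285), with driver 1 undisturbed in the rack at (240,440). I lay it down using a sturdier tray measurement from the rim points.

```bash
cat >> drv.py <<'E'
def tray(show=True):
    from scipy.optimize import least_squares
    T,S=both(); P=[]
    for q in(T,S):
        C=cloud(q); m=(C[...,2]>22)&(C[...,2]<33)&(np.hypot(C[...,0]-521,C[...,1]-124)<240)&(C[...,0]<715)
        P.append(C[m][:,:2])
    P=np.vstack(P)
    def res(v):
        c,s=np.cos(v[2]),np.sin(v[2]); D=P-v[:2]; x=D@[c,s]; y=D@[-s,c]
        d=np.maximum(abs(x)-132.5,abs(y)-127.5); return np.clip(d,-30,30)/3
    best=min((least_squares(res,[x,y,np.radians(a)],loss="cauchy") for x in(506,521,536) for y in(110,124,140) for a in(4,14,24)),key=lambda r:r.cost)
    v=best.x; print("tray",v[:2],np.degrees(v[2]),"inl",(abs(res(v)*3)<5).mean(),len(P)); return v[:2],v[2]
E
cat > s13.py <<'E'
from drv import *
P,R=place(-1,-28); lay(P,R)
reach([440,-60,400],tilt(.2,np.pi/2-1e-6,-1))
from s7 import handles
tray(); T,S=intray(); handles()
E
python3 s13.py
```

```text
tray [522.  120.5] 13.269436154875969 inl 0.6706929434202161 1573
over 62.3 [574.  103.2 249.5] [-0.4 -0.2 -0.6] 25.6 58.9
low 64.8 [574.5 104.1  -5.7] [ 0.2 -0.6 -0.1] 25.6 58.9
rel 65.1 [574.4 104.1  -5.7] [0.2 0.3 0. ] 38.2 0.0
tray [521.9 120. ] 13.299488642343025 inl 0.49725274725274726 1820
dark [636. 208.] [  3. 130.] 32.35308453326655
dark [567. 104.] [89. 23.] 39.16987723214773
dark [547. 158.] [91. 24.] 38.32825246619115
dark [548. 155.] [88. 24.] 38.51467851796716
dark [570. 101.] [88. 23.] 38.24695308706782
120 [ 561.6 -208.1  187.1] [ 562.3 -208.2  187. ] all [ 547.4 -220.5  132.4] [ 575.6 -195.4  192.3]
155 [ 560.2 -211.6  185.2] [ 562.4 -210.5  185.1] all [ 545.5 -224.9  130.8] [ 577.8 -195.8  192.1]
```

```bash
sed -i 's/move_l(\[\*X,330\]/move_l([*X,400]/' drv.py
cat > s14.py <<'E'
from drv import *
s=pick(np.array([562.,-209.5])); assert s==-1
h=.04+np.pi/4; X=np.array(read_state()["position"])[:2]-36*np.array([np.cos(h),np.sin(h)])
C=cloud(get_image("side")); M=(np.hypot(C[...,0]-X[0],C[...,1]-X[1])<14)&(C[...,2]>400);print("end z",C[M][:,2].max())
P,R=place(s,-86); lay(P,R)
reach([440,200,430],tilt(.2,np.pi/2-1e-6,-1))
T=get_image("top");S=get_image("side");save(T,"top7.png",(190,120,410,300),3)
for q in(T,S):
    C=cloud(q)
    for r in cut_out("spanner",q)[:1]:
        m=r["pixels"]&(C[...,2]<30)&(C[...,2]>3)&(C[...,1]<-20);l,n=ndimage.label(m);k=np.argmax(np.bincount(l.ravel())[1:])+1
        P=C[l==k]; d=cv2.fitLine(P[:,:2].astype(np.float32),cv2.DIST_HUBER,0,.01,.01).ravel()
        t=(P[:,:2]-d[2:])@d[:2]; print("spanner",r["conf"],len(P),"mid",d[2:]+d[:2]*(t.min()+t.max())/2,"len",np.ptp(t),"dir",d[:2],np.percentile(P[:,2],[10,50,90]))
E
python3 s14.py
```

```text
s -1 2.0897956359074525 0.6839122133373473
at 73.0 [ 586.3 -183.8  147.7] [-0.1  0.2  0.1] 38.0 0.0
gripped 73.3 [ 586.4 -183.5  147.8] [-1.  -0.7 -0.1] 25.1 58.6
out 74.9 [ 586.3 -183.1  232.6] [-0.3 -0.9 -0.9] 25.1 58.6
up 75.8 [ 586.  -183.2  398.5] [ 0.7 -0.6 -1.3] 25.0 58.6
end z 440.7023243211235
tray [521.8 120.5] 13.22528172128323 inl 0.5427109974424552 1955
over 78.1 [587.   46.8 249.5] [ 0.6  0.2 -0.8] 25.0 58.8
low 80.7 [587.5  47.6  -5.6] [ 1.  -0.5 -1.2] 25.1 58.8
rel 80.9 [587.4  47.5  -5.8] [-0.1  0.  -1.1] 38.0 0.0
spanner 0.65 264 mid [ 412.8 -176.5] len 148.41450700152694 dir [ 1.  -0.2] [ 6.5  9.3 13.1]
spanner 0.71 97 mid [457.1 -27.2] len 79.92890432917554 dir [1.  0.2] [ 6.3 19.2 28. ]
```

View pics/top7.png

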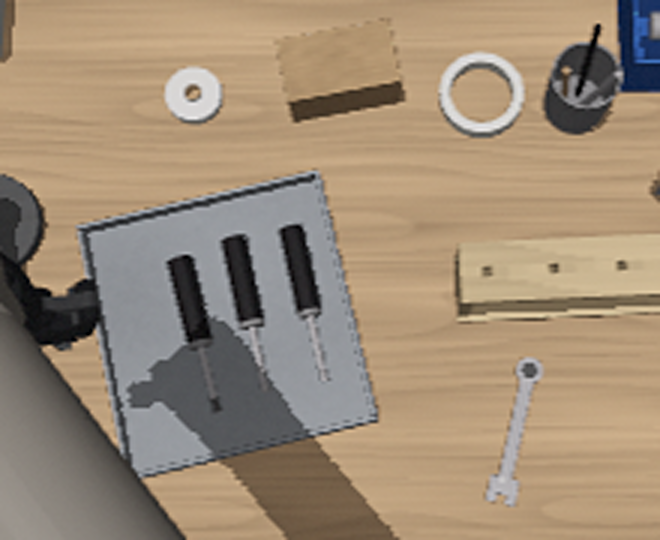

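All three drivers lie flat in the tray at crop (190,300), (243,280) and (300,270). The spanner has been knocked to crop (515,430), so I use its new pose, confirm it once more right before descending, and fetch it.

```bash
cat > s15.py <<'E'
from drv import *
np.set_printoptions(precision=2,suppress=True)
def span():
    q=get_image("top"); C=cloud(q)
    for r in cut_out("spanner",q):
        m=r["pixels"]&(C[...,2]<30)&(C[...,2]>3)&(C[...,1]<-60)
        if m.sum()<150: continue
        P=C[m]; d=cv2.fitLine(P[:,:2].astype(np.float32),cv2.DIST_HUBER,0,.01,.01).ravel(); u=d[:2]*np.sign(d[0])
        t=(P[:,:2]-d[2:])@u; mid=d[2:]+u*(t.min()+t.max())/2
        k=abs((P[:,:2]-mid)@u)<35; n=np.array([-u[1],u[0]]); w=(P[k][:,:2]-mid)@n
        mid=mid+n*(w.min()+w.max())/2
        print("spanner",r["conf"],mid,u,np.ptp(t),"bar",w.min(),w.max()); return mid,np.arctan2(u[1],u[0])
mid,a=span()
gripper_to(36); R=tilt(a,np.pi/2-1e-6,-1)
reach([*mid,250],R); 
move_l([*mid,40],speed=200); st("pre")
for z in(0,-8,-11,-13,-15):
    move_l([*mid,z],speed=30); s=read_state()
    print(z,np.array(s["wrist_force"]))
    if abs(s["wrist_force"][2])>6: break
gripper_to(5); st("grip")
if read_state()["opening"]<10: raise SystemExit("no grip")
move_l([*mid,30],speed=40); st("up"); move_l([*mid,220],speed=200); st("up2")
T=get_image("top");S=get_image("side");save(S,"side8.png",(240,140,420,330),3)
E
python3 s15.py
```

```text
spanner 0.58 [ 412.95 -176.73] [ 0.97 -0.24] 148.9114726226942 bar -7.503691736772228 6.978246356416587
pre 87.3 [ 413.68 -176.65   40.65] [-0.42  0.95  0.88] 36.4 0.0
0 [-0.59 -0.11  0.45]
-8 [ 0.   -0.04 -0.57]
-11 [-0.15 -0.31  0.9 ]
-13 [ 0.05 -0.22 -0.1 ]
-15 [ 0.03 -0.37 -0.32]
grip 90.2 [ 412.97 -176.78  -14.75] [-1.89 -0.76  5.38] 12.0 58.8
up 91.5 [ 412.76 -176.68   29.8 ] [-0.16  0.28 -1.17] 11.7 58.6
up2 92.6 [ 412.04 -176.66  218.91] [ 0.19  0.11 -1.1 ] 11.8 58.6
```

View pics/side8.png

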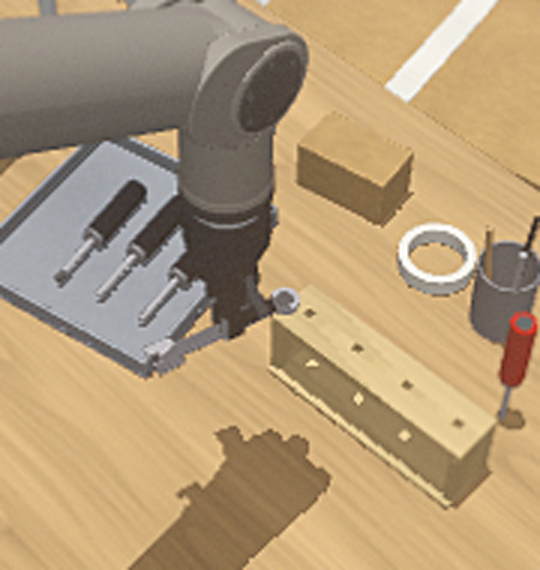

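The spanner is held level, eye at crop (285,300) and jaw at (160,355). I lay it along the tray's left side.

```bash
cat > s16.py <<'E'
from drv import *
P,R=place(-1,89,g=0); print(read_state()["opening"])
lay(P,R,zf=-7,op=26)
p=read_state()["position"]; move_l([p[0],p[1],420],speed=250)
reach([440,-100,430],tilt(.2,np.pi/2-1e-6,-1))
T,S=intray();tray(); save(T,"top9.png",(140,120,400,310),3)
for q in(T,S):
    c=cloud(q); L=(c[...,0]>280)&(c[...,0]<480)&(c[...,1]>200)&(c[...,1]<450)&(c[...,2]>302)&(c[...,2]<314)
    for k in clusters(L,c,6): print("peg",len(k),k.mean(0))
E
python3 s16.py
```

```text
tray [521.9 120.8] 13.27677071549547 inl 0.44701155198392767 1991
over 94.3 [501.9 205.8 249.6] [ 1.2 -0.2 -1.4] 11.1 58.6
11.06303293406137
low 96.9 [501.6 207.5  -6.7] [ 0.6 -1.1 -0.7] 11.4 58.6
rel 97.2 [501.6 207.6  -6.7] [-1.   0.3 -0. ] 25.9 0.0
dark [646. 167.] [  4. 214.] 30.786572432470166
dark [577.  44.] [90. 23.] 38.63145505417866
dark [567. 104.] [90. 24.] 39.54021671356218
dark [546. 159.] [89. 24.] 39.20730513924636
dark [549. 156.] [92. 23.] 39.059664282153605
dark [568. 101.] [90. 22.] 37.18415552971262
dark [578.  41.] [86. 23.] 37.605151447911965
tray [521.8 120.5] 13.25810882146712 inl 0.44215397559949515 2377
peg 48 [352.  318.1 309.8]
peg 25 [351.3 315.8 308.1]
```

View pics/top9.png

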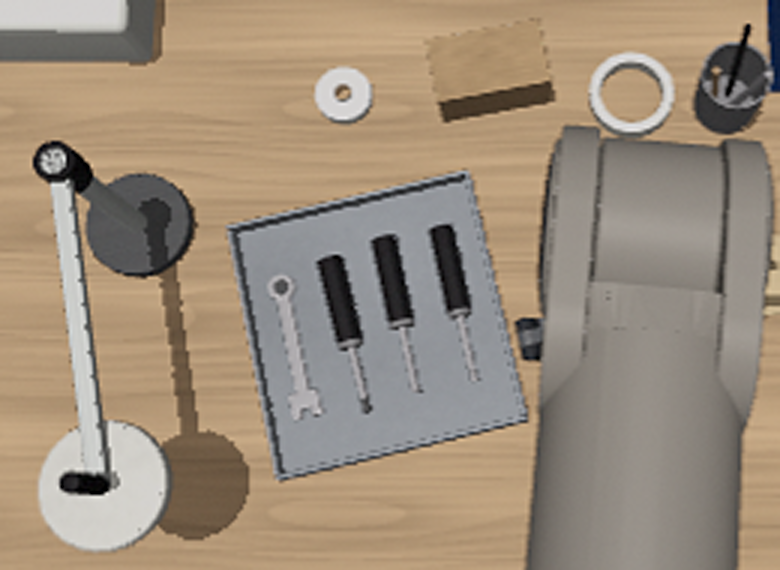

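The view shows the spanner at crop (293,345) and three drivers flat inside the tray, with the lamp aside at (100,485). I swing it back over the tray centre.

```bash
cat > s17.py <<'E'
from drv import *
def o(u): return rpy([0,0,-1],[-u[1],u[0],0])
f0=min(np.arange(.9,1.2,.005),key=lambda f:np.hypot(*(lamp(f)[0]-[352,317.3]))); print(f0,lamp(f0)[0])
g,u=lamp(f0); gripper_to(45); Z=261
reach([*g,430],o(u)); move_l([*g,Z],speed=100); st("down"); gripper_to(24); st("cage")
for f in np.append(np.arange(f0-.1,.11,-.1),.1):
    g,u=lamp(f); move_l([*g,Z],o(u),speed=80)
st("back"); gripper_to(45); st("open"); move_l([*g,430],speed=120)
reach([440,-200,430],tilt(.2,np.pi/2-1e-6,-1)); dwell(.5)
T,S=intray();tray(); save(T,"top10.png",(140,80,480,310),2.3)
for q in(T,S):
    c=cloud(q); L=(c[...,0]>280)&(c[...,0]<680)&(c[...,1]>40)&(c[...,1]<350)&(c[...,2]>302)&(c[...,2]<314)
    for k in clusters(L,c,6): print("peg",len(k),k.mean(0))
E
python3 s17.py
```

```text
1.08 [354.3 317.4]
down 105.1 [354.5 317.7 261.5] [ 0.  -0.5 -0.6] 45.0 0.0
cage 105.4 [354.4 317.4 261.1] [ 0.  -0.5 -1. ] 23.9 0.0
back 110.3 [521.7 112.3 261. ] [ 0.1  0.6 -0.7] 24.0 0.0
open 110.7 [522.  112.  261.1] [-0.7 -0.4 -0.2] 45.4 0.0
dark [667.  77.] [ 2. 74.] 30.948046365093028
dark [647. 162.] [ 3. 93.] 31.363480777707846
dark [575.  45.] [94. 26.] 38.78420154174416
dark [548. 157.] [91. 25.] 38.2518040168507
dark [568. 101.] [92. 23.] 39.28010727978344
dark [579.  43.] [87. 26.] 39.77465619618031
tray [521.8 120.6] 13.273743383729164 inl 0.5441912173429683 1799
peg 43 [520.1 111.7 309.8]
peg 28 [518.8 110.2 307.9]
```

View pics/top10.png

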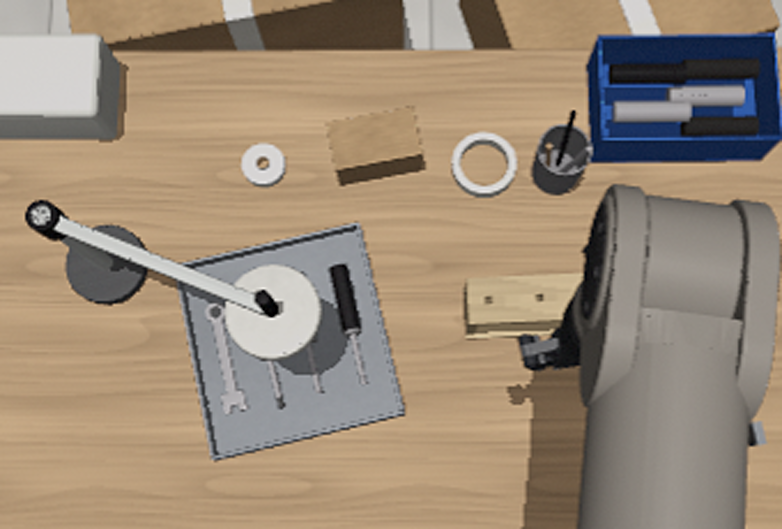

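The lamp head is back over the tray centre, crop (270,310). The tools lie inside it, the robot is clear, and the bystanders are in place.

```bash
python3 -c "
from plant import *
print(hand_in())"
```

```text
the job is handed in; nothing more can be done
None
```

I handed the job in: the three screwdrivers present and the spanner lie flat inside the tray, the lamp head is back over it with the robot clear, and no bystander was visibly moved; no verdict came back, and the middle driver was knocked over to about 19° in its rack socket on the way but recovered.

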